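# Tap the rack's locking wedge home

### The arm

A 6-joint arm with a two-finger parallel gripper is mounted at the origin on the work surface. World frame = base frame: x ahead of the robot, y to its left, z up, the work surface at z = 0. Lengths are in mm, angles in rad, forces in N, time in s.
With the tool pointing down it reaches from about 350 to 975 mm from the base axis. Payload 7.1 kg.
Tool frame: the origin (TCP) lies midway between the tips of the shut fingers; the grasp point (between the pads) lies 19 mm behind it; z points along the fingers, x is the direction in which the jaws open and shut, and the axes are right-handed (so a half turn about z gives the same grasp; the last joint's range is limited). The gripper opens to 88 mm and grips with 3 to 60 N. Pads are 20 mm wide; open, the fingers measure 115 mm over their backs; the gripper's body (75 mm by 178 mm) begins 61 mm behind the grasp point.
Start: joints at [1.106, 0.423, 1.63, -0, 1.089, -0.019], TCP at [269.455, 563.914, 222.675] pointing down, gripper open.
Joint ranges: [-3, 3], [-0.9, 2.11], [0.09, 2.58], [-1.31, 4.45], [0.11, 2.69], [-2.54, 2.54]. Speed limits (rad/s): [2.39, 2.39, 3.01, 3.14, 3.14, 3.14].

### API

Orientations are given as a rotation vector (axis times angle).
In Python, from workcell import telemetry, imaging, ticket gives the robot as it stands.
- The arm moves only by the tool jog_arm, never from a script. Its arguments are lists of equal length, an entry for each row: "travel": the shift along the world's x, y, z in units of 400 mm (1.0 is 400 mm), a list of three; "dr": the turn, a rotation vector about the world's x, y, z in units of 90 degrees (1.0 is 90 degrees), a list of three. In form: {"travel": [[tx, ty, tz], ...], "dr": [[wx, wy, wz], ...]}. A call has exactly 10 rows; each row is the pose to reach, as a shift and turn from the pose measured when the call began; what a row does not reach only later rows make up. A row lasts 1/10 s, in which the tool goes at most 50 mm and 8.59 degrees, less where a joint would pass 70% of its speed; a pose out of reach is approached as far as the arm can. A call with a number of a shift or a turn outside -1 to 1 is refused whole. A call with a gripper value outside its range is refused whole. "hand" is the opening, from -1 (shut) to 1 (fully open), set as the call begins (left out, the last holds). The fingers move at their own pace and stop on an object; the grip force is fixed at half the most. Time passes only in rows, so rows that repeat a pose let the fingers close, or fill a call up. It gives the time, the measured TCP pose, the force and the opening at its end, in the units of the state.
- telemetry.get_obs(): the state, without advancing time (a new reading comes with each control period).
- imaging.get_image(name): name is "scene" or "top" or "wrist"; returns a dict with "pixels" (420x560x3 uint8, red, green, blue), "range_z" (420x560 float32, mm along the optical axis (not along the pixel's ray), 0 where there is no reading), "fx", "fy", "cx", "cy" (pixels), "extrinsics" (4x4, takes a point from world to camera coordinates). Camera axes: x right, y down, z forward; pixel columns grow to the right and rows downward; lengths in mm; the calibration is good to about 2 mm. A picture is of the moment at which its call begins.
- ticket.close_job(): hands the job in, once; it reports no verdict.
The state is a dict: "t": time; "qpos": joint angles; "qvel": joint speeds; "joint_torque": joint torques, N m; "ee_pos": TCP position; "orientation": TCP orientation; "ft_force": force on the tool from outside, world axes, zero at the start; "moment": the same for the moment, N m; "width": finger opening in mm.
Only numpy, scipy, OpenCV 4.12 (cv2) and the standard library are available. Lean on these libraries where they do the work, as an engineer would, in place of code of your own. Each camera call takes 0.05 s, during which the arm holds its last target. There are 200 camera calls.

### The job

The flat-pack medicine rack still has one loose locking wedge: the one with the red head standing out of its slot, on the side of the rack nearest the mallet. Take the rubber mallet from its blue mat and drive the wedge in with it, not with your hand, by two or more short taps, drawing the mallet back between them, until the red head sits against the wood of the tenon and the wedge goes no further; then lay the mallet flat back on the blue mat and let go, leaving everything else on the desk where it was.

Things in the scene. Friction and masses are not known exactly. Their poses are not given: they have to be found in the camera images.
- rack: fixed plywood carton rack. Origin on the desk below slot; x is the way the wedge is driven, y points out of the near end panel to the open desk, z up. Near end panel: 140 high, 18 thick, outer face at y = -12 mm, x -20 to +180; the rest, with cartons up to 154 mm high, lies at lower y. The far end's wedge (y about -350) is already home and part of the rack.
- slot (a point): mouth of the slot, 75 mm above the desk on the wedge's centre line; axes as the rack's. It lies on the front (-x) face of a brown tenon standing out of the near end panel, rack x 0 to 40, y -12 to +32, z 44 to 106 mm; the slot runs through it along x.
- wedge: loose wedge, slides only along the rack's x. Origin: centre of its tail face, the one to strike (26 wide in y, 36 high); axes as the rack's. Red head 40 mm long, then a pale shank 68 mm long in the slot. Home: head on the tenon at a hard stop, origin 40 mm before slot (x = -40); starts 18 to 30 mm short of that. Stiff: about 5 N of friction, stays where left.
- mallet: loose mallet, about 0.3 kg, lying flat. Origin: underside centre of its black rubber head, 85 (x) by 50 (y) by 50 (z) mm; both faces across x (x = +-42.5, z = 25 mm) are striking faces. Pale wooden handle along +y from y = 25 to 178 mm, 22 wide (x), 26 high, centre line 25 mm above the underside; its last 12 mm is a knob 28 wide, 32 high.
- mallet_grip (a point): point in the middle of the mallet's handle, 75 mm from the head's centre, 25 mm above the underside; axes as the mallet's.
- mat: blue mat fixed to the desk, 200 (x) by 270 (y) by 3 mm, origin at the underside centre; the mallet starts lying on it, head towards the mat's -y end.
- carton_a: bystander: loose white carton with red band, 70 x 110 x 50 mm, origin underside centre
- carton_b: bystander: loose white carton with green band, 50 x 90 x 85 mm, origin underside centre
- tape: bystander: loose roll of amber tape lying flat, 64 mm across, 18 high, origin underside centre
- jar: bystander: loose white jar with orange label and blue cap, 52 mm across, 85 high, origin underside centre
- stapler: bystander: loose grey and black stapler, 130 x 32 x 51 mm, origin underside centre
- calculator: bystander: loose grey calculator, 150 x 90 x 19 mm, origin underside centre
- pen_mug: bystander: loose white mug with pens, 76 mm across, 145 mm high with the pens, origin underside centre
Things that resemble listed ones, but are neither listed nor needed, are in the scene too. Several things have the shape of the mallet; the one meant has the colours described above.

How it is judged:
By the outcome, as a careful person would: the job done as asked, in the order asked, and still so for the second after the job is handed in, with the robot touching nothing.
It also fails if it takes over 51 s, if anything falls off the work surface, if the arm or the gripper's body presses on something with over 40 N, if the wrist force passes 120 N, or if a joint passes its speed limit or range.

## Working session

There is one attempt and no reset: what is moved stays moved. The work goes in short steps, Python scripts to look and compute and a tool call to move; the robot and the scene stay as the last step left them, time stands still between calls to the robot, and variables do not carry over. Pictures are saved under pics/ and viewed, about 8 in all and at most 12, crops included, and the job is handed in when it is done.

Besides the shell and the picture viewer there is one more tool, called after "Request:" by a JSON object that holds its "method" and its "body". jog_arm: Moves the arm, as the interface text tells. Its arguments: {"type":"object","properties":{"travel":{"type":"array"},"dr":{"type":"array"},"hand":{"type":"number"}},"required":["travel","dr"]}

```bash
mkdir -p pics; ls; cat > h.py <<'E'
import numpy as np, cv2
from workcell import telemetry, imaging, ticket
def grab(n):
    d=imaging.get_image(n); np.savez(f'pics/{n}.npz',**d); return d
def save(d,fn,box=None,s=1):
    im=d['pixels'][:,:,::-1]
    if box: im=im[box[1]:box[3],box[0]:box[2]]
    cv2.imwrite('pics/'+fn,cv2.resize(np.ascontiguousarray(im),None,fx=s,fy=s,interpolation=cv2.INTER_CUBIC))
def pts(d,uv,z=None):
    """world points from pixels, by depth, or on plane z"""
    uv=np.atleast_2d(uv).astype(float); E=d['extrinsics']; R=E[:3,:3]; t=E[:3,3]
    r=np.c_[(uv[:,0]-d['cx'])/d['fx'],(uv[:,1]-d['cy'])/d['fy'],np.ones(len(uv))]
    c=-R.T@t; w=r@R
    if z is None: k=d['range_z'][uv[:,1].astype(int),uv[:,0].astype(int)]
    else: k=(z-c[2])/w[:,2]
    return c+w*np.asarray(k)[:,None]
E
python3 - <<'E'
from h import *
for n in('top','scene'):
    d=grab(n); save(d,n+'0.png',s=1.4); print(n,d['fx'],np.round(d['extrinsics'],3).tolist())
o=telemetry.get_obs(); print(o)
E
```

```text
pics
top 417.10624164390737 [[0.034, -0.999, -0.004, 55.74], [-0.974, -0.032, -0.226, 452.701], [0.226, 0.012, -0.974, 1494.326], [0.0, 0.0, 0.0, 1.0]]
scene 503.4650888732187 [[0.725, 0.689, -0.009, -371.937], [0.586, -0.623, -0.518, -186.831], [-0.362, 0.37, -0.856, 1596.933], [0.0, 0.0, 0.0, 1.0]]
{'t': 0.1, 'qpos': array([ 1.10599160e+00,  4.23760452e-01,  1.63060041e+00, -2.29192789e-05,
        1.08862129e+00, -1.89907887e-02]), 'qvel': array([ 6.39989648e-04, -2.25692805e-03, -1.10848661e-03, -2.74597975e-03,
        1.64199983e-04, -4.85312702e-05]), 'joint_torque': array([-8.28982884e-04, -5.45615101e+01, -2.74325770e+01,  6.43747766e-02,
        1.88626244e-02, -7.18512695e-06]), 'ee_pos': array([269.24613783, 563.4718827 , 221.98709035]), 'orientation': array([ 2.65693302e+00,  1.67501773e+00, -1.85119826e-03]), 'ft_force': array([ 0.24781062, -0.0191034 ,  0.24386023]), 'moment': array([ 0.00549413,  0.02744947, -0.02853234]), 'width': 87.91674673951634}
```

View pics/top0.png

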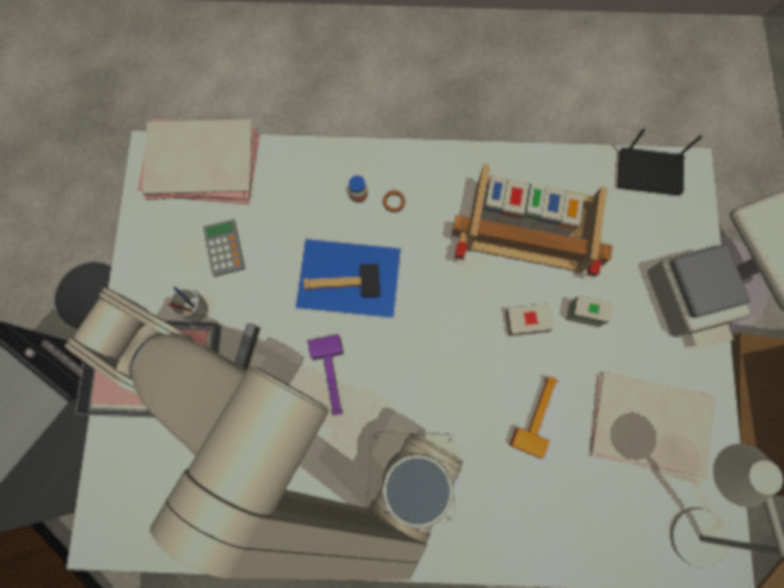

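View pics/scene0.png

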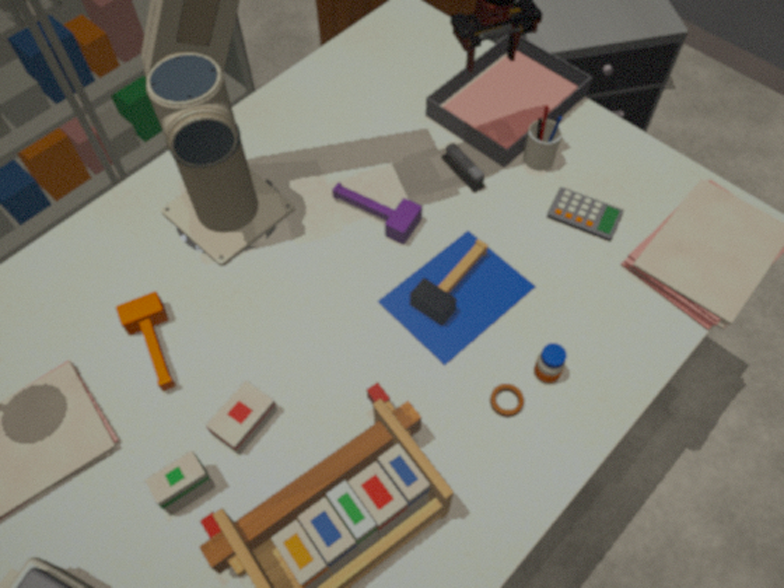

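Mallet lookalikes in original top pixels are purple at (232,265), orange at (382,300), and black head with pale handle on the blue mat at (250,201). I choose the last. The red heads are at (329,177), standing out on the mallet's side, and (424,191), the far one already home. I choose the first. Next I'll measure and check both in one close crop.

```bash
cat > m.py <<'E'
from h import *
def measure(d,name):
    p=d['pixels'].astype(int); hsv=cv2.cvtColor(d['pixels'],cv2.COLOR_RGB2HSV); h,s,v=[hsv[:,:,i].astype(int) for i in range(3)]
    E=d['extrinsics']
    vv,uu=np.mgrid[0:420,0:560]; P=pts(d,np.c_[uu.ravel(),vv.ravel()]).reshape(420,560,3)
    out={'P':P}
    blue=(h>100)&(h<125)&(s>150)&(v>60)
    out['masks']=dict(blue=blue,red=((h<6)|(h>174))&(s>150)&(v>70),dark=(v<75),wood=(h>8)&(h<25)&(s>70)&(v>110))
    return out
def comps(m,P,amin=30):
    n,l,st,c=cv2.connectedComponentsWithStats(m.astype(np.uint8),connectivity=4)
    for i in range(1,n):
        if st[i,4]>=amin:
            q=P[l==i]; yield l==i,st[i],c[i],np.median(q,0)
E
python3 - <<'E'
from m import *
np.set_printoptions(precision=1,suppress=True)
for n in('top','scene'):
    d=dict(np.load(f'pics/{n}.npz')); o=measure(d,n)
    for k in o['masks']:
        for m,st,c,q in comps(o['masks'][k],o['P'],40):
            if 300<q[0]<1100 and -500<q[1]<500: print(n,k,st,c,q)
d=dict(np.load('pics/top.npz')); a=d['pixels'][150:250,190:290]; b=d['pixels'][110:210,310:450]
im=np.hstack([a,b])[:,:,::-1]; cv2.imwrite('pics/crop1.png',cv2.resize(im,None,fx=3.3,fy=3.3,interpolation=cv2.INTER_CUBIC))
E
```

```text
top blue [251 127   8   9  63] [254.6 131. ] [762.4 171.6  84.8]
top blue [ 213  172   72   53 2392] [248.5 197.7] [533.6 192.9   2.5]
top red [365 134   8  12  74] [368.3 139.9] [ 716.6 -246.5  139.4]
top red [326 173   8  10  57] [329.1 177.6] [ 583.5 -111.    91.3]
top red [421 186   9  10  60] [424.8 190.4] [ 545.3 -460.8   91.1]
top red [375 223   8   8  55] [378.8 226.7] [ 413.7 -300.5   48.4]
top dark [417 141   9  31 146] [420.9 156.8] [ 678.8 -454.6   81.4]
top dark [346 147  13   6  40] [351.4 149.9] [ 684.2 -187.8  117.4]
top dark [374 153  26   9  77] [386.9 157. ] [ 661.9 -320.4  116. ]
top dark [340 168  81  23 299] [383.7 177.7] [ 595.4 -319.6   74.2]
top dark [257 189  14  23 279] [263.8 200.2] [500.1 127.3  52.3]
top dark [167 234  18  31 201] [176.3 250.4] [304.3 439.9  44.2]
top wood [ 336  118   83   63 1096] [372.3 161.5] [ 629.9 -255.4  105.9]
top wood [422 134  15  52 359] [428.4 164.8] [ 610.7 -464.5  136.8]
top wood [274 136  15  15 100] [281.1 143.2] [742.1  70.1  16.8]
top wood [405 142   9  14 108] [408.9 148.3] [ 690.7 -394.6  133.8]
top wood [323 153  13
[... 869 characters left out ...]
ne dark [177 354  52  39 200] [199.5 374.3] [ 625.1 -391.    77.6]
scene dark [234 388  22  17  62] [244.5 396.4] [ 742.9 -354.   115.3]
scene wood [313 172  35  36 319] [330.4 189.7] [499.8 224.7  39.6]
scene wood [350 274  24  22 201] [361.8 285. ] [748.8  65.2  16.9]
scene wood [266 285  58  71 962] [292.7 313.3] [ 674.  -152.9  137.7]
scene wood [ 169  301  111   85 2039] [223.5 343. ] [ 621.5 -306.5  105.5]
scene wood [227 355  89  65 940] [272.8 388.8] [ 771.7 -296.3   84.2]
scene wood [ 143  364   50   56 1017] [165.3 393. ] [ 605.2 -466.6  137.1]
scene wood [202 381  22  26 307] [212.6 393.3] [ 692.4 -398.8  134.5]
scene wood [183 385  34  35 559] [197.4 404.8] [ 659.1 -435.1   23.8]
```

View pics/crop1.png

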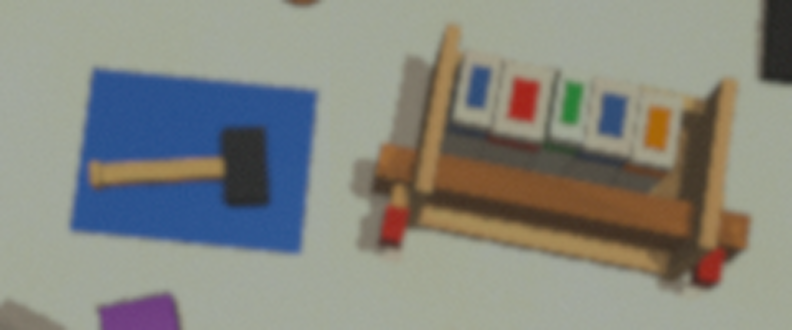

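The crop confirms both choices: the black-headed mallet with a pale handle on the blue mat, and the left red head (crop pixel about (395,225)) standing off the tenon with pale shank showing. The right one sits flush. Now I'll work out precise poses from both views.

```bash
cat > fit.py <<'E'
from m import *
np.set_printoptions(precision=1,suppress=True)
def rect(q):
    c,wh,a=cv2.minAreaRect(q[:,:2].astype(np.float32)); return np.round([*c,*wh,a],1)
def run(d,n):
    o=measure(d,n); P=o['P']; M=o['masks']; z=P[:,:,2]
    def sel(m,x,y,zz): return P[m&(P[:,:,0]>x[0])&(P[:,:,0]<x[1])&(P[:,:,1]>y[0])&(P[:,:,1]<y[1])&(z>zz[0])&(z<zz[1])]
    # rail top, z=106
    q=sel(M['wood'],(560,700),(-510,-90),(101,110)); c,wh,a=cv2.minAreaRect(q[:,:2].astype(np.float32))
    print(n,'rail',len(q),rect(q),q[:,2].mean())
    vx,vy,x0,y0=cv2.fitLine(q[:,:2].astype(np.float32),cv2.DIST_HUBER,0,.01,.01).ravel(); print('  line yaw of +y deg from world y',np.degrees(np.arctan2(-vx*np.sign(vy),abs(vy))),x0,y0)
    # panel top, near
    q=sel(M['wood'],(580,800),(-180,-90),(132,146)); print(n,'panel',len(q),rect(q),q[:,2].mean())
    q=sel(M['red'],(540,630),(-150,-80),(86,98)); print(n,'wedge',len(q),rect(q),q.min(0),q.max(0),q.mean(0))
    q=sel(M['dark'],(440,570),(90,170),(45,58)); print(n,'head',len(q),rect(q),q.mean(0),q.min(0),q.max(0))
    q=sel(M['wood'],(440,570),(150,330),(30,50)); vx,vy,x0,y0=cv2.fitLine(q[:,:2].astype(np.float32),cv2.DIST_HUBER,0,.01,.01).ravel()
    print(n,'handle',len(q),rect(q),q.mean(0),'yaw',np.degrees(np.arctan2(-vx*np.sign(vy),abs(vy))),q.max(0))
    q=P[M['blue']&(z<15)&(P[:,:,0]<700)]; print(n,'mat',rect(q))
if __name__=='__main__':
    for n in('top','scene'): run(dict(np.load(f'pics/{n}.npz')),n)
E
python3 fit.py
```

```text
top rail 813 [ 620.4 -296.5  416.1   42.3   79.8] 105.10702449111179
  line yaw of +y deg from world y -10.148525 620.65924 -294.497
top panel 244 [ 704.3 -153.6   18.2  194.3   80.1] 138.82890719071156
top wedge 55 [ 582.9 -111.8   22.2   35.9   78.3] [ 565.6 -125.7   86.2] [601.8 -99.9  97. ] [ 583.6 -111.2   91. ]
top head 244 [504.4 126.9  81.2  45.2   2.6] [502.8 127.6  52.4] [463.3 102.9  45.4] [544.8 150.9  58. ]
top handle 217 [495.6 226.7  21.6 147.7   5.7] [495.1 227.3  40.2] yaw 5.608655 [512.2 300.2  49.3]
top mat [520.7 189.1 259.1 190.4  86.4]
scene rail 2470 [ 626.4 -301.2  414.6   50.8   80.1] 105.48997389450254
  line yaw of +y deg from world y -9.88779 620.2636 -310.46823
scene panel 643 [ 703.9 -157.7   19.1  194.4   79.8] 138.94470885722347
scene wedge 91 [ 588.  -116.8   21.5   32.9   83.5] [ 571.1 -127.5   86.9] [ 605.2 -104.7   96.4] [ 585.6 -115.8   92. ]
scene head 434 [509.3 123.2  81.9  53.7   5.4] [510.7 120.4  51.6] [467.2  94.5  45.2] [551.1 151.8  57.2]
scene handle 316 [499.2 225.6  23.1 149.2   5.2] [499.7 225.8  39.6] yaw 5.308373 [515.  299.9  49. ]
scene mat [ -37.5   23.4 1428.7  306.4   16. ]
```

Request:
{"method": "jog_arm", "body": {"travel": [[0.04,-0.06,0],[0.1,-0.16,0],[0.16,-0.26,0],[0.22,-0.37,0],[0.29,-0.48,0],[0.355,-0.585,0],[0.42,-0.69,0],[0.485,-0.8,0],[0.545,-0.9,0],[0.58,-0.958,0]], "dr": [[0,0,-0.05],[0,0,-0.11],[0,0,-0.18],[0,0,-0.25],[0,0,-0.32],[0,0,-0.4],[0,0,-0.48],[0,0,-0.56],[0,0,-0.62],[0,0,-0.658]], "hand": 1}}

```text
t: 1.1
ee_pos: [502.4, 177.3, 221.8]
orientation: [3.138, 0.135, -0.002]
ft_force: [-0.5, 0.0, -0.4]
width: 87.5
```

```bash
python3 - <<'E'
from h import *
d=grab('wrist'); save(d,'wrist1.png',s=1.2); o=telemetry.get_obs(); print(o['t'],o['ee_pos'],o['orientation'],o['ft_force'],o['qpos'])
print(np.round(d['extrinsics'],3).tolist(),d['fx'])
from m import *
m=measure(d,'w'); P=m['P']
for k in('dark','wood','blue'):
    for mm,st,c,q in comps(m['masks'][k],P,300): print(k,st,c,q)
E
```

```text
1.15 [503.80624664 175.62124843 221.8812866 ] [ 3.13747464e+00  1.29724721e-01 -6.63774409e-04] [ 2.60132022 -1.67491364  0.47101662] [ 3.13848833e-01  2.90837147e-01  1.83212143e+00 -1.49140743e-03
  1.01942859e+00  2.31983973e-01]
[[0.996, 0.086, -0.001, -516.293], [0.082, -0.953, 0.29, 93.986], [0.024, -0.289, -0.957, 429.114], [0.0, 0.0, 0.0, 1.0]] 365.2019410762943
dark [  99   52   44   95 1903] [122.11508145  98.30793484] [346.72586066 243.39913081  27.16640494]
dark [ 241  201   87   59 4623] [284.07678996 232.07678996] [508.58811984 132.27383801  51.41446434]
dark [545 206  15  37 357] [553.05602241 224.43137255] [745.18169833 169.54630998  75.25634236]
dark [    0   247   560   173 48713] [279.19653891 350.26953791] [498.85263869 202.96831893 316.51389708]
wood [ 270   44   30  169 3690] [284.14336043 125.66829268] [499.89881458 233.14828221  39.78532108]
wood [463 266  57  43 700] [491.68142857 283.08      ] [747.01833724  79.3202854   16.40493099]
blue [  198    16   228   276 37196] [308.61684052 147.36218948] [537.41547347 214.91784686   1.79301772]
```

View pics/wrist1.png

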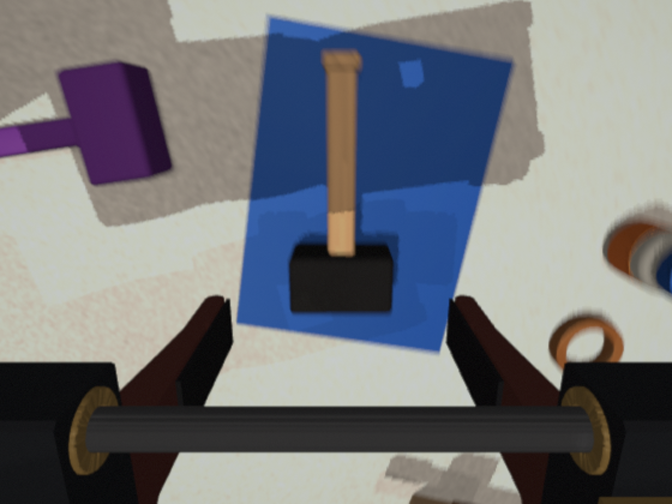

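The wrist view shows the mallet ahead of the jaws: head at (340,280), handle up to the knob at (341,60), close to parallel with the fingers.

```bash
python3 - <<'E'
from fit import *
d=dict(np.load('pics/wrist.npz')); 
o=measure(d,'w');P=o['P'];M=o['masks'];z=P[:,:,2]
R=(P[:,:,0]>430)&(P[:,:,0]<580)&(P[:,:,1]<330)&(P[:,:,1]>70)
q=P[R&M['dark']&(z>47)&(z<57)];print('head',len(q),rect(q),q.min(0),q.max(0))
q=P[R&M['wood']&(z>33)&(z<48)];vx,vy,x0,y0=cv2.fitLine(q[:,:2].astype(np.float32),cv2.DIST_HUBER,0,.01,.01).ravel()
print('handle',len(q),rect(q),q.min(0),q.max(0),'yaw',np.degrees(np.arctan2(-vx*np.sign(vy),abs(vy))),x0,y0)
o=telemetry.get_obs();print(o['ee_pos'],o['orientation'])
E
```

```text
head 3973 [508.3 128.6  83.3  49.1   4.8] [466.  101.5  47. ] [550.9 155.7  54.3]
handle 3574 [500.3 226.3  24.2 149.5   5.1] [481.9 151.5  33.2] [516.5 301.3  47.9] yaw 5.012461 499.7549 230.2064
[503.8 175.6 221.9] [ 3.1  0.1 -0. ]
```

Request:
{"method": "jog_arm", "body": {"travel": [[0,0.008,-0.03],[0,0.015,-0.1],[0,0.015,-0.18],[0,0.015,-0.26],[0,0.015,-0.34],[0,0.015,-0.41],[0,0.015,-0.465],[0,0.015,-0.505],[0,0.015,-0.525],[0,0.015,-0.531]], "dr": [[0,0,0],[0,0,0.003],[0,0,0.003],[0,0,0.003],[0,0,0.003],[0,0,0.003],[0,0,0.003],[0,0,0.003],[0,0,0.003],[0,0,0.003]], "hand": 1}}

```text
t: 2.15
ee_pos: [502.4, 182.2, 8.2]
orientation: [3.136, 0.14, -0.004]
ft_force: [0.1, -0.3, 0.0]
width: 87.6
```

Request:
{"method": "jog_arm", "body": {"travel": [[0,0,0],[0,0,0],[0,0,0],[0,0,0],[0,0,0],[0,0,0],[0,0,0],[0,0,0],[0,0,0],[0,0,0]], "dr": [[0,0,0],[0,0,0],[0,0,0],[0,0,0],[0,0,0],[0,0,0],[0,0,0],[0,0,0],[0,0,0],[0,0,0]], "hand": -1}}

```text
t: 3.15
ee_pos: [502.4, 182.2, 8.2]
orientation: [3.136, 0.14, -0.004]
ft_force: [-0.4, -0.0, 0.6]
width: 22.0
```

Request:
{"method": "jog_arm", "body": {"travel": [[0,0,0.02],[0,0,0.06],[0,0,0.11],[0,0,0.15],[0,-0.02,0.17],[0,-0.06,0.18],[0,-0.12,0.18],[-0.01,-0.19,0.18],[-0.015,-0.26,0.18],[-0.02,-0.33,0.18]], "dr": [[0,0,0],[0,0,0],[0,0,0],[0,0,0],[0,0,0],[0,0,-0.02],[0,0,-0.045],[0,0,-0.07],[0,0,-0.095],[0,0,-0.12]], "hand": -1}}

```text
t: 4.15
ee_pos: [493.2, 48.0, 79.6]
orientation: [3.135, -0.161, -0.007]
ft_force: [-0.2, 0.3, -2.4]
width: 22.0
```

```bash
python3 - <<'E'
from h import *
o=telemetry.get_obs(); print(o['t'],o['ee_pos'],o['orientation'],o['ft_force'],o['moment'])
E
```

```text
4.15 [493.16221293  48.00957565  79.62380276] [ 3.13527179 -0.16121041 -0.0071514 ] [-0.19919366  0.31863928 -2.38899704] [0.08550976 0.0039287  0.02228633]
```

Request:
{"method": "jog_arm", "body": {"travel": [[0,-0.05,0],[0,-0.1,0],[-0.005,-0.14,-0.01],[-0.008,-0.17,-0.025],[-0.008,-0.195,-0.04],[-0.008,-0.21,-0.05],[-0.008,-0.22,-0.06],[-0.008,-0.22,-0.061],[-0.008,-0.22,-0.061],[-0.008,-0.22,-0.061]], "dr": [[0,0,-0.015],[0,0,-0.03],[0,0,-0.04],[0,0,-0.046],[0,0,-0.046],[0,0,-0.046],[0,0,-0.046],[0,0,-0.046],[0,0,-0.046],[0,0,-0.046]], "hand": -1}}

```text
t: 5.15
ee_pos: [490.1, -39.6, 55.3]
orientation: [3.128, -0.273, -0.007]
ft_force: [-0.5, 0.3, -3.5]
width: 21.8
```

```bash
cat > look.py <<'E'
import sys
from fit import *
tag=sys.argv[1]
print(telemetry.get_obs()['t'],telemetry.get_obs()['ee_pos'],telemetry.get_obs()['orientation'])
ims=[]
for n in('top','scene'):
    d=grab(n); o=measure(d,n); P=o['P']; M=o['masks']; z=P[:,:,2]
    R=(P[:,:,0]>400)&(P[:,:,0]<625)&(P[:,:,1]>-180)&(P[:,:,1]<20)
    q=P[R&M['red']&(z>84)&(z<99)]; a=np.radians(-10); xr=np.array([np.cos(a),np.sin(a)]); yr=np.array([-xr[1],xr[0]])
    f=lambda q:np.c_[(q[:,:2]-[630,-121])@xr,(q[:,:2]-[630,-121])@yr,q[:,2]]
    r=f(q); print(n,'wedge rack',len(q),r.min(0),r.max(0),r.mean(0)) if len(r) else None
    q=P[R&M['dark']&(z>88)&(z<112)&(f(P.reshape(-1,3))[:,1].reshape(z.shape)<30)]
    if len(q): r=f(q); print(n,'head rack',len(q),r.min(0),r.max(0),r.mean(0),rect(r))
    b=(270,130,420,250) if n=='top' else (200,200,350,320)
    im=d['pixels'][b[1]:b[3],b[0]:b[2],::-1]; ims.append(cv2.resize(np.ascontiguousarray(im),None,fx=2.6,fy=2.6,interpolation=cv2.INTER_CUBIC))
cv2.imwrite(f'pics/{tag}.png',np.hstack(ims))
E
python3 look.py pre
```

```text
5.15 [490.1 -39.6  55.3] [ 3.1 -0.3 -0. ]
top head rack 2 [ -0.1 -57.5  89.1] [  0.  -42.2  90.9] [ -0.  -49.8  90. ] [ -0.  -49.8  15.3   0.  -90.4]
scene wedge rack 101 [-61.8 -15.4  86.4] [-25.2   7.6  97.9] [-45.7  -2.9  92.5]
scene head rack 537 [-189.   -28.9   88.4] [-106.1   20.8  105.2] [-145.4   -5.5   98.7] [-147.8   -3.8   49.7   82.8   89. ]
```

View pics/pre.png

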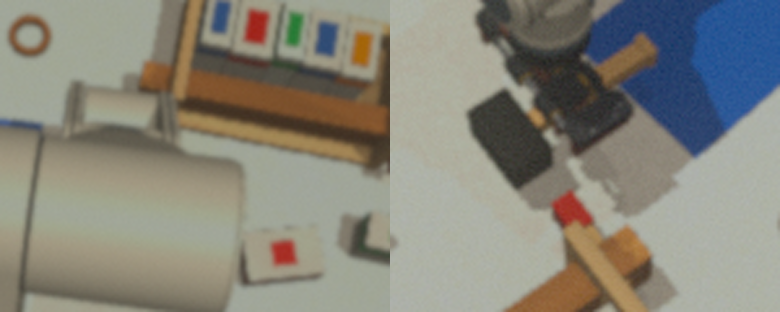

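The scene crop shows the black head (pixel (510,140)) squarely facing the red wedge tail (570,208), with both at the same lateral offset and the head top at z≈99, as intended. First tap.

Request:
{"method": "jog_arm", "body": {"travel": [[0.02,-0.0035,0],[0.055,-0.0097,0],[0.095,-0.0167,0],[0.13,-0.023,0],[0.13,-0.023,0],[0.09,-0.0159,0],[0.05,-0.0088,0],[0.04,-0.007,0],[0.04,-0.007,0],[0.04,-0.007,0]], "dr": [[0,0,0],[0,0,0],[0,0,0],[0,0,0],[0,0,0],[0,0,0],[0,0,0],[0,0,0],[0,0,0],[0,0,0]], "hand": -1}}

```text
t: 6.25
ee_pos: [507.2, -42.5, 55.7]
orientation: [3.128, -0.273, -0.004]
ft_force: [0.2, -0.4, -2.3]
width: 22.1
```

```bash
python3 look.py tap1
```

```text
6.25 [507.2 -42.5  55.7] [ 3.1 -0.3 -0. ]
top head rack 2 [ -0.2 -45.7  91.7] [  0.2 -42.1  92.5] [ -0.  -43.9  92.1] [ -0.  -43.9   3.6   0.   97.2]
scene wedge rack 83 [-51.3 -14.4  84.1] [-14.6   8.7  97.5] [-37.1  -1.3  91.7]
scene head rack 547 [-171.2  -28.8   88.1] [-88.9  20.3 106.2] [-128.4   -5.5   99. ] [-130.    -4.3   82.3   49.1    0.1]
```

The first tap drove it about 10 mm and the grip is unchanged. Second tap.

Request:
{"method": "jog_arm", "body": {"travel": [[0.02,-0.0035,0],[0.05,-0.0088,0],[0.085,-0.015,0],[0.112,-0.0197,0],[0.112,-0.0197,0],[0.08,-0.0141,0],[0.05,-0.0088,0],[0.04,-0.007,0],[0.04,-0.007,0],[0.04,-0.007,0]], "dr": [[0,0,0],[0,0,0],[0,0,0],[0,0,0],[0,0,0],[0,0,0],[0,0,0],[0,0,0],[0,0,0],[0,0,0]], "hand": -1}}

```text
t: 7.35
ee_pos: [523.4, -45.3, 55.9]
orientation: [3.128, -0.273, -0.003]
ft_force: [0.5, -0.0, -1.9]
width: 21.7
```

```bash
python3 look.py tap2
```

```text
7.35 [523.4 -45.3  55.9] [ 3.1 -0.3 -0. ]
top head rack 2 [  0.4 -45.7  90. ] [  0.5 -42.3  91.8] [  0.4 -44.   90.9] [  0.4 -44.    3.5   0.   91.2]
scene wedge rack 60 [-42.1 -14.3  86. ] [-5.9  8.9 98.1] [-27.    1.3  92.4]
scene head rack 558 [-155.2  -28.3   88.2] [-72.9  20.2 107.3] [-111.8   -5.2   99.1] [-114.    -4.    82.2   48.2    0.3]
```

Request:
{"method": "jog_arm", "body": {"travel": [[0.02,-0.0035,0],[0.045,-0.0079,0],[0.068,-0.012,0],[0.082,-0.0144,0],[0.082,-0.0144,0],[0.06,-0.0106,0],[0.04,-0.007,0],[0.03,-0.0053,0],[0.03,-0.0053,0],[0.03,-0.0053,0]], "dr": [[0,0,0],[0,0,0],[0,0,0],[0,0,0],[0,0,0],[0,0,0],[0,0,0],[0,0,0],[0,0,0],[0,0,0]], "hand": -1}}

```text
t: 8.45
ee_pos: [535.9, -47.5, 56.1]
orientation: [3.128, -0.273, -0.002]
ft_force: [0.3, 0.1, -1.5]
width: 21.9
```

```bash
python3 look.py tap3
```

```text
8.45 [535.9 -47.5  56.1] [ 3.1 -0.3 -0. ]
scene wedge rack 51 [-38.4 -12.7  88.1] [-7.5  9.8 97.6] [-23.6   3.   92.7]
scene head rack 570 [-143.1  -28.4   88.4] [-60.6  19.9 106.7] [-99.1  -5.3  99.3] [-101.8   -4.2   48.2   82.5   89.8]
```

View pics/tap3.png

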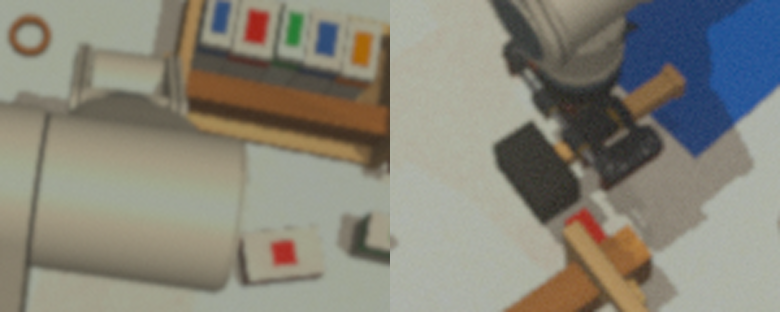

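Red head now nearly touches the brown tenon (scene crop (588,225)). Fourth tap: I hold it on contact to read the force.

Request:
{"method": "jog_arm", "body": {"travel": [[0.015,-0.0026,0],[0.03,-0.0053,0],[0.042,-0.0074,0],[0.051,-0.009,0],[0.056,-0.0099,0],[0.058,-0.0102,0],[0.06,-0.0106,0],[0.062,-0.0109,0],[0.062,-0.0109,0],[0.062,-0.0109,0]], "dr": [[0,0,0],[0,0,0],[0,0,0],[0,0,0],[0,0,0],[0,0,0],[0,0,0],[0,0,0],[0,0,0],[0,0,0]], "hand": -1}}

```text
t: 9.55
ee_pos: [559.8, -51.8, 55.8]
orientation: [3.128, -0.274, -0.005]
ft_force: [-4.0, 1.3, -1.0]
width: 21.8
```

Request:
{"method": "jog_arm", "body": {"travel": [[-0.025,0.0044,0],[-0.05,0.0088,0],[-0.05,0.0088,0],[-0.05,0.0088,0],[-0.025,0.0044,0],[-0.005,0.0009,0],[0.005,-0.0009,0],[0.01,-0.0018,0],[0.01,-0.0018,0],[0.01,-0.0018,0]], "dr": [[0,0,0],[0,0,0],[0,0,0],[0,0,0],[0,0,0],[0,0,0],[0,0,0],[0,0,0],[0,0,0],[0,0,0]], "hand": -1}}

```text
t: 10.55
ee_pos: [560.5, -51.6, 54.9]
orientation: [3.128, -0.275, -0.018]
ft_force: [-11.1, 3.9, 5.1]
width: 22.1
```

Force 11.8 N with the arm 3 mm short of its target points to a hard stop. I'll draw back and check.

Request:
{"method": "jog_arm", "body": {"travel": [[-0.03,0.0053,0],[-0.07,0.0123,0],[-0.11,0.0194,0],[-0.15,0.0265,0.01],[-0.17,0.04,0.03],[-0.17,0.08,0.05],[-0.165,0.13,0.06],[-0.16,0.2,0.06],[-0.155,0.26,0.06],[-0.15,0.3,0.06]], "dr": [[0,0,0],[0,0,0],[0,0,0],[0,0,0],[0,0,0],[0,0,0],[0,0,0.02],[0,0,0.04],[0,0,0.06],[0,0,0.08]], "hand": -1}}

```text
t: 11.55
ee_pos: [501.7, 70.0, 79.7]
orientation: [3.139, -0.075, -0.014]
ft_force: [0.2, -0.6, -1.4]
width: 22.0
```

```bash
python3 look.py back; python3 - <<'E'
from h import *
a=np.load('pics/scene.npz')['pixels'][255:325,225:310,::-1]; b=np.load('pics/top.npz')['pixels'][140:210,300:450,::-1]
cv2.imwrite('pics/home.png',cv2.resize(np.hstack([a,b]),None,fx=3.4,fy=3.4,interpolation=cv2.INTER_CUBIC))
E
```

```text
11.55 [501.7  70.   79.7] [ 3.1 -0.1 -0. ]
top wedge rack 55 [-39.5  -9.9  86.1] [-4.2 12.9 98.1] [-23.    1.5  91.9]
top head rack 3 [ -0.5 -54.   88.2] [  0.6 -38.8  91.4] [  0.1 -46.2  89.4] [  0.2 -46.4  15.2   0.7  87.4]
scene wedge rack 36 [-32.2  -1.9  87.7] [-5.1  8.1 96.2] [-19.    2.8  92.5]
```

View pics/home.png

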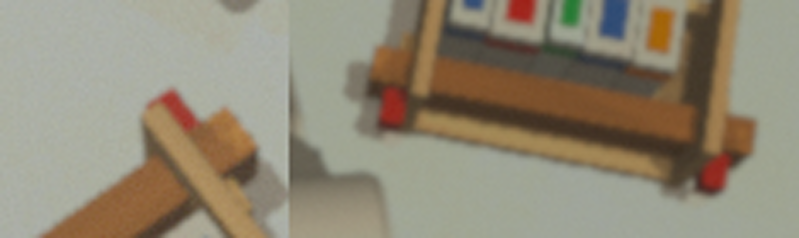

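The head is home. In rack x, its mean is -23.0 (top view) and -19.0 (scene), against -24.4 and -18.8 for the already-home far wedge in the same views. The crop shows red against the brown tenon at (185,110) and (393,105) with no shank showing. Now I'll carry the mallet back.

Request:
{"method": "jog_arm", "body": {"travel": [[0,0.06,0],[0,0.13,0],[0,0.19,0],[0,0.235,0],[0,0.265,0],[0.001,0.278,0],[0.002,0.28,-0.01],[0.002,0.28,-0.03],[0.002,0.28,-0.055],[0.002,0.28,-0.08]], "dr": [[0,0,0.015],[0,0,0.035],[0,0,0.055],[0,-0.002,0.075],[0,-0.004,0.085],[0,-0.004,0.087],[0,-0.004,0.087],[0,-0.004,0.087],[0,-0.004,0.087],[0,-0.004,0.087]], "hand": -1}}

```text
t: 12.65
ee_pos: [502.5, 181.5, 46.6]
orientation: [3.137, 0.139, -0.005]
ft_force: [1.1, 1.1, -2.2]
width: 21.8
```

```bash
python3 - <<'E'
from fit import *
o=telemetry.get_obs(); print(o['t'],o['ee_pos'],np.round(o['orientation'],4),o['ft_force'])
for n in('scene','wrist'):
    d=grab(n);m=measure(d,n);P=m['P'];M=m['masks'];z=P[:,:,2]
    R=(P[:,:,0]>430)&(P[:,:,0]<580)&(P[:,:,1]<330)&(P[:,:,1]>70)
    q=P[R&M['dark']&(z>75)&(z<105)&(P[:,:,1]<150)];print(n,len(q),rect(q) if len(q) else 0,np.median(q,0))
    q=P[R&M['wood']&(z>55)&(z<95)&(P[:,:,1]>200)]
    if len(q): c=np.polyfit(q[:,1],q[:,2],1); print(n,'handle top z slope',c,rect(q),np.median(q,0))
E
```

```text
12.65 [502.5 181.5  46.6] [ 3.1  0.1 -0. ] [ 1.1  1.1 -2.2]
scene 533 [508.4 122.4  86.1  53.    5.2] [511.4 119.   89.4]
scene handle top z slope [ 0.  68.2] [492.  280.6  41.1  25.6  90. ] [494.4 282.2  78.9]
wrist 2571 [505.9 143.2  33.8  16.1   4.9] [503.9 144.1  88.5]
wrist handle top z slope [ 0.  76.4] [496.9 245.2  21.7  92.4   4.9] [496.5 252.5  76.7]
```

The held mallet is level and over its original spot. Lowering it.

Request:
{"method": "jog_arm", "body": {"travel": [[0,0.001,-0.02],[0,0.001,-0.045],[0,0.001,-0.065],[0,0.001,-0.08],[0,0.001,-0.087],[0,0.001,-0.091],[0,0.001,-0.094],[0,0.001,-0.096],[0,0.001,-0.096],[0,0.001,-0.096]], "dr": [[0,0,0],[0,0,0],[0,0,0],[0,0,0],[0,0,0],[0,0,0],[0,0,0],[0,0,0],[0,0,0],[0,0,0]], "hand": -1}}

```text
t: 13.75
ee_pos: [501.6, 181.9, 8.1]
orientation: [3.136, 0.139, -0.008]
ft_force: [-2.7, 0.4, 4.5]
width: 21.9
```

It's resting on the mat, since the vertical force changed sign. Release, then lift.

Request:
{"method": "jog_arm", "body": {"travel": [[0,0,0],[0,0,0],[0,0,0],[0,0,0],[0,0,0],[0,0,0],[0,0,0],[0,0,0],[0,0,0],[0,0,0]], "dr": [[0,0,0],[0,0,0],[0,0,0],[0,0,0],[0,0,0],[0,0,0],[0,0,0],[0,0,0],[0,0,0],[0,0,0]], "hand": 1}}

```text
t: 14.75
ee_pos: [501.5, 181.9, 8.1]
orientation: [3.136, 0.139, -0.008]
ft_force: [-0.4, -0.6, -0.2]
width: 87.7
```

Request:
{"method": "jog_arm", "body": {"travel": [[0,0,0.03],[0,0,0.08],[0,0,0.15],[0,0,0.23],[0,0,0.32],[0,0,0.4],[0,0,0.47],[0,0,0.52],[0,0,0.53],[0,0,0.53]], "dr": [[0,0,0],[0,0,0],[0,0,0],[0,0,0],[0,0,0],[0,0,0],[0,0,0],[0,0,0],[0,0,0],[0,0,0]], "hand": 1}}

```text
t: 15.75
ee_pos: [501.7, 182.0, 220.9]
orientation: [3.137, 0.139, -0.006]
ft_force: [0.6, -0.2, -0.8]
width: 88.0
```

```bash
python3 - <<'E'
from fit import *
o=telemetry.get_obs(); print(o['t'],o['ee_pos'],o['ft_force'],o['width'])
d=grab('scene'); run(d,'scene'); w=grab('wrist')
m=measure(w,'w');P=m['P'];M=m['masks'];z=P[:,:,2];R=(P[:,:,0]>430)&(P[:,:,0]<580)&(P[:,:,1]<330)&(P[:,:,1]>70)
q=P[R&M['dark']&(z>47)&(z<57)];print('wrist head',rect(q),q[:,2].mean()); q=P[R&M['wood']&(z>33)&(z<48)];print('wrist handle',rect(q),q[:,2].mean())
save(d,'end.png',s=1.4)
E
```

```text
15.75 [501.7 182.  220.9] [ 0.6 -0.2 -0.8] 87.95917215703456
scene rail 2516 [ 621.6 -300.3  414.1   40.8   80.2] 105.46246590615114
  line yaw of +y deg from world y -9.999003 620.1777 -309.71313
scene panel 646 [ 704.5 -157.7   19.   194.    79.7] 138.9658172747909
scene wedge 36 [ 612.  -114.8    8.    27.9   81.5] [ 598.3 -118.9   87.7] [ 625.5 -109.4   96.6] [ 611.9 -114.9   92. ]
scene head 428 [509.1 120.4  82.9  50.9   6.8] [510.1 120.1  51.5] [467.7  93.8  45.1] [551.3 148.8  57.4]
scene handle 297 [499.1 223.9  21.9 145.4   3.9] [499.6 223.   39.6] yaw 4.33324 [514.1 296.7  46.7]
scene mat [ -36.5   24.6 1424.1  308.8   15.9]
wrist head [507.1 127.9  84.4  49.5   4.6] 51.424148618769756
wrist handle [498.4 227.4  25.9 152.    4.5] 39.99479020653934
```

View pics/end.png

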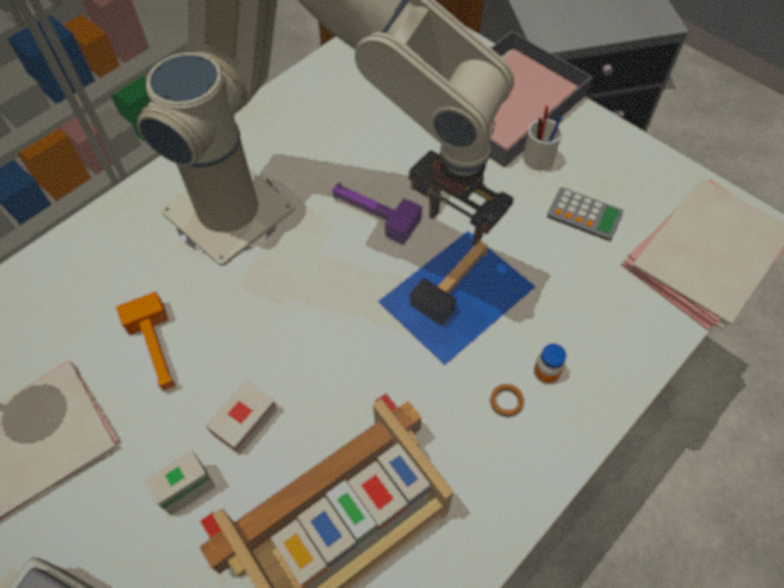

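The mallet lies flat on the blue mat at (445,290), within 2 mm of its starting place. The wedge's red head at (388,402) is against the tenon, and the bystanders in view are in place. Handing in.

```bash
python3 -c "
from h import *
print(ticket.close_job())"
```

```text
the job is handed in; nothing more can be done
None
```

I drove the wedge home with five short mallet taps, drawing the mallet back between them. Then I laid the mallet flat on the blue mat, let go and lifted clear. The job was handed in at about 16 s of the 51 s allowed.

**Wedge:** the last tap met a stop at about 12 N, against roughly 5 N of friction, with the arm held 3 mm short of its target. The red head's rack x matches the far, already-home wedge in both views: -23.0 against -24.4 mm (top) and -19.0 against -18.8 mm (scene). The absolute values differ by about 4 mm between the two cameras, so I relied on this comparison.

**Mallet:** it is level on the mat and within about 2 mm of its starting pose (wrist view). The scene view puts it 2 to 3 mm off and turned about 1° from where it began.

**Other items:** the cartons, tape, jar, calculator and mug looked unmoved in the final picture. The stapler was hidden behind the arm there, so I did not check it again.

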